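Change over a laboratory sample heater

TASK

The finished sample canister is still standing in the open heater: first lift it out by its handle and set it down upright, wholly on the cork mat, not letting go until it stands there. Then stand every white sample jar from the bench upright on the heater's plate, and last lower the hinged cover slowly and gently until it is fully shut. Leave the amber bottle and the glass beaker where they are.

Things in the scene. Friction and masses are not known exactly. Their poses are not given: they have to be found in the camera images.
- heater: white bench heater fixed to the bench, an open box 98 mm high. Origin at the centre of its underside; x points away from the robot, z up. Chamber 240 mm (x) by 190 mm (y) inside, centred on the origin, walls 15 mm; its floor is a steel stand plate, top 20 mm above the bench. A console 70 mm high is on the -x side (to x = -180 mm). The cover is hinged on the outer edge of the +y wall
- cover (a joint): angle of the heater's hinged cover, rad: 0 fully shut on its stop (flat on the box), 1.57 upright, 1.9 leaning fully back; starts open, leaning back. The hinge is stiff: the cover stays where it is left, 0.2 to 1 N m moves it. It may simply be pushed over from behind and pressed down
- cover_hinge (a point): midpoint of the hinge line (parallel to heater x), at heater x 0, y +110, z 98 mm. Its frame turns with the cover: -y points from hinge to free edge, z out of the outer face (up when shut). The cover is a flat panel 270 mm (x) by 220 mm (y 0 to -220), 12 mm thick (z 0 to 12), plus a grey tab 80 mm wide reaching y = -241 mm
- cover_tab (a point): centre of the outer face of the grey tab on the cover's free edge, 230 mm from the hinge line and 12 mm from its plane; same axes as cover_hinge
- canister: closed steel canister (0.35 to 0.65 kg) on the heater's plate: cylinder 90 mm in diameter, 105 mm tall, with an arched handle over it: two end posts and a black bar 90 mm long along its y axis, 16 by 16 mm, from 152 to 168 mm above the underside; 39 mm are free below the bar. Origin at the centre of its underside, z up
- canister_handle (a point): centre of the canister's handle bar, 160 mm above the underside; the bar runs along y, pinch it across x from above
- mat: square cork mat 150 by 150 mm, 3 mm thick, fixed on the bench; origin at the centre of its underside
- jar1: one of 2 to 4 identical white plastic jars with a grey cap (0.12 kg), an upright cylinder 58 mm in diameter and 70 mm tall, standing on the bench; origin at the centre of its underside, z up; grip it across its diameter. Absent (None) in some starts
- jar2: one of 2 to 4 identical white plastic jars with a grey cap (0.12 kg), an upright cylinder 58 mm in diameter and 70 mm tall, standing on the bench; origin at the centre of its underside, z up; grip it across its diameter. Absent (None) in some starts
- jar3: one of 2 to 4 identical white plastic jars with a grey cap (0.12 kg), an upright cylinder 58 mm in diameter and 70 mm tall, standing on the bench; origin at the centre of its underside, z up; grip it across its diameter. Absent (None) in some starts
- jar4: one of 2 to 4 identical white plastic jars with a grey cap (0.12 kg), an upright cylinder 58 mm in diameter and 70 mm tall, standing on the bench; origin at the centre of its underside, z up; grip it across its diameter. Absent (None) in some starts
- reagent: bystander: amber bottle, 68 mm in diameter, 160 mm tall, origin under its centre
- beaker: bystander: empty glass beaker, 80 mm in diameter, 90 mm tall, origin under its centre
Things that resemble listed ones, but are neither listed nor needed, are in the scene too. What is shaped like the jar4 but turquoise or yellow is not meant.

How it is judged:
On the way, in this order (a step that is already met when the one before it is completed fails the run):
1. the canister stands upright wholly on the cork mat while the fingers still hold it (horizontal distance between canister and mat below 0.032 m and height (world z) of canister below 0.012 m and angle between canister's own z axis and vertical below 0.1 rad and contact force between the fingers and canister above 1 N), for 0.1 s.
2. every jar stands upright and released on the heater's plate, the cover still open, the canister on the mat (horizontal distance between canister and mat below 0.032 m and height (world z) of canister below 0.012 m and angle between canister's own z axis and vertical below 0.1 rad and x of jar1 in the frame of heater between -0.1 and 0.1 m and y of jar1 in the frame of heater between -0.075 and 0.075 m and z of jar1 in the frame of heater between 0.012 and 0.028 m and angle between each of jar1, jar2, jar3, jar4's own z axis and vertical below 0.12 rad and x of jar2 in the frame of heater between -0.1 and 0.1 m and y of jar2 in the frame of heater between -0.075 and 0.075 m and z of jar2 in the frame of heater between 0.012 and 0.028 m and x of jar3 in the frame of heater between -0.1 and 0.1 m and y of jar3 in the frame of heater between -0.075 and 0.075 m and z of jar3 in the frame of heater between 0.012 and 0.028 m and x of jar4 in the frame of heater between -0.1 and 0.1 m and y of jar4 in the frame of heater between -0.075 and 0.075 m and z of jar4 in the frame of heater between 0.012 and 0.028 m and value of joint cover above 1 rad and contact force between the fingers and canister below 0.2 N and contact force between the fingers and jar1 below 0.2 N and contact force between the fingers and jar2 below 0.2 N and contact force between the fingers and jar3 below 0.2 N and contact force between the fingers and jar4 below 0.2 N), for 0.3 s.
At the end, for the whole second after the job is handed in: the cover is shut (within 0.05 rad), every jar present stands upright (within 0.12 rad) on the heater's plate inside the chamber, and the canister stands upright at rest on the mat, its centre within 32 mm of the mat's (horizontal distance between canister and mat below 0.032 m and height (world z) of canister below 0.012 m and angle between canister's own z axis and vertical below 0.1 rad and x of jar1 in the frame of heater between -0.1 and 0.1 m and y of jar1 in the frame of heater between -0.075 and 0.075 m and z of jar1 in the frame of heater between 0.012 and 0.028 m and angle between each of jar1, jar2, jar3, jar4's own z axis and vertical below 0.12 rad and x of jar2 in the frame of heater between -0.1 and 0.1 m and y of jar2 in the frame of heater between -0.075 and 0.075 m and z of jar2 in the frame of heater between 0.012 and 0.028 m and x of jar3 in the frame of heater between -0.1 and 0.1 m and y of jar3 in the frame of heater between -0.075 and 0.075 m and z of jar3 in the frame of heater between 0.012 and 0.028 m and x of jar4 in the frame of heater between -0.1 and 0.1 m and y of jar4 in the frame of heater between -0.075 and 0.075 m and z of jar4 in the frame of heater between 0.012 and 0.028 m and value of joint cover below 0.05 rad and linear speed of each of canister, jar1, jar2, jar3, jar4 below 0.03 m/s); the robot touches nothing.
It fails at once if the cover is swung shut faster than 1.5 rad/s (velocity of joint cover below -1.5 rad/s).
It fails at once if the canister is tipped by more than 0.6 rad (angle between canister's own z axis and vertical above 0.6 rad).
It fails at once if the amber bottle or the glass beaker is moved by more than 20 mm (distance of any of reagent, beaker from where it was at the start of the episode above 0.02 m).
Of jar1, jar2, jar3, jar4 only 2 to 4 are there at a start; the rules pass over those that are not, and their reading is None.
At some moment in a run one of jar1, jar2, jar3, jar4 may be knocked a few centimetres aside while the robot is not near it.
It also fails if it takes over 210 s, if anything falls off the work surface, if the arm or the gripper's body presses on something with over 40 N, if the wrist force passes 120 N, or if a joint passes its speed limit or range.

ROBOT

A 7-joint arm with a two-finger parallel gripper is mounted at the origin on the work surface. World frame = base frame: x ahead of the robot, y to its left, z up, the work surface at z = 0. Lengths are in m, angles in rad, forces in N, time in s.
With the tool pointing down it reaches from about 0.425 to 0.875 m from the base axis. Payload 4.7 kg.
Tool frame: the origin (TCP) lies midway between the tips of the shut fingers; the grasp point (between the pads) lies 19 mm behind it; z points along the fingers, y is the line along which they close (so a half turn about z gives the same grasp; the last joint's range is limited). The gripper opens to 87 mm and grips with 3 to 60 N. Pads are 19 mm wide; open, the fingers measure 117 mm over their backs; the gripper's body (75 mm by 190 mm) begins 51 mm behind the grasp point.
Start: joints at [1.221, 0.321, -0.07, 1.45, 0.023, 1.371, -0.057], TCP at [0.231, -0.607, 0.223] pointing down, gripper open.
Joint ranges: [-2.86, 2.86], [-0.3, 2.09], [-1.38, 1.24], [0.06, 2.45], [-1.56, 4.7], [0.09, 2.05], [-2.69, 2.69]. Speed limits (rad/s): [2.57, 2.57, 3.14, 3.14, 3.14, 3.14, 3.14].

INTERFACE

Orientations are given as a rotation vector (axis times angle).
In Python, from bench import ctrl gives the robot as it stands. The module is installed in compiled form; this text tells all that it offers.
- The arm moves only by the tool carry_out, never from a script. Its argument "steps" is a list of rows, each a list of 7 numbers: the turn, a rotation vector about the world's x, y, z in degrees, then the shift along the world's x, y, z in cm, then the opening, from 0 (shut) to 1 (fully open). A call has 1 to 12 rows; each row is the pose to reach, as a shift and turn from the pose commanded when the call began; what a row does not reach only later rows make up. A row lasts 1/10 s, in which the tool goes at most 50 mm and 8.59 degrees, less where a joint would pass 70% of its speed; a pose out of reach is approached as far as the arm can. A call with a gripper value outside its range is refused whole. The fingers move at their own pace and stop on an object; "squeeze" is the grip in N (left out, the last holds). Time passes only in rows, so rows that repeat a pose let the fingers close. It gives the time, the measured TCP pose, the force, the opening and the grip force at its end, in the units of the state.
- ctrl.get_state(): the state, without advancing time (a new reading comes with each control period).
- ctrl.get_image(name): name is "side" or "top" or "wrist"; returns a dict with "pixels" (400x640x3 uint8, red, green, blue), "camera_matrix" (3x3 intrinsics, pixels), "cam_to_world" (4x4, takes a point from camera to world coordinates); the wrist camera has in their place "T_tool_cam" (4x4, takes a point from camera to tool coordinates, whose origin is the TCP and whose axes are the flange's). Camera axes: x right, y down, z forward; pixel columns grow to the right and rows downward; lengths in m; the calibration is good to about 2 mm. The wrist camera is an equidistant fisheye: a pixel r from the principal point sees the ray r / f radians off the axis. A picture is of the moment at which its call begins: read the wrist's pose just before it. There is no depth.
- ctrl.close_job(): hands the job in; it is judged then, once.
The state is a dict: "time": time; "joint_positions": joint angles; "qd": joint speeds; "joint_torque": joint torques, N m; "position": TCP position; "tool_rot": TCP orientation; "ft_force": force on the tool from outside, world axes, zero at the start; "torque": the same for the moment, N m; "grip_width": opening from 0.0 (shut) to 1.0 (fully open); "grip_force": force on a finger pad.
Only numpy, scipy, OpenCV 4.12 (cv2) and the standard library are available. Lean on these libraries where they do the work, as an engineer would, in place of code of your own. Each camera call takes 0.05 s, during which the arm holds its last target. There are 200 camera calls.

## Working session

There is one attempt and no reset: what is moved stays moved. The work goes in short steps, Python scripts to look and compute and a tool call to move; the robot and the scene stay as the last step left them, time stands still between calls to the robot, and variables do not carry over. Pictures are saved under pics/ and viewed, at most 14 in all, crops included, and the job is handed in when it is done.

Besides the shell and the picture viewer there is one more tool, called after "Call:" as name(argument=value, ...), one argument or row to a line, values as JSON. carry_out: Moves the arm, as the interface text tells. Its arguments: {"type":"object","properties":{"steps":{"type":"array","items":{"type":"array","items":{"type":"number"}}},"squeeze":{"type":"number"}},"required":["steps"]}

```bash
mkdir -p pics
python3 - <<'E'
from bench import ctrl
import cv2,numpy as np
s=ctrl.get_state();print({k:np.round(v,3).tolist() for k,v in s.items()})
for n in("top","side"):
    i=ctrl.get_image(n);cv2.imwrite(f"pics/{n}0.png",i["pixels"][:,:,::-1])
    print(n,np.round(i["camera_matrix"],1).tolist(),np.round(i["cam_to_world"],3).tolist())
E
```

```text
{'time': 0.0, 'joint_positions': [1.221, 0.322, -0.07, 1.452, 0.023, 1.371, -0.057], 'qd': [0.0, -0.002, 0.0, 0.0, -0.0, 0.002, -0.0], 'joint_torque': [-0.001, -49.129, -0.404, -31.253, -0.064, 0.044, 0.0], 'position': [0.231, -0.607, 0.221], 'tool_rot': [-3.088, -0.568, 0.001], 'ft_force': [0.396, 0.84, 0.24], 'torque': [-0.008, -0.033, 0.019], 'grip_force': 0.0, 'grip_width': 0.998}
top [[478.2, 0.0, 320.8], [0.0, 478.2, 201.8], [0.0, 0.0, 1.0]] [[0.044, -0.974, 0.221, 0.304], [-0.999, -0.043, 0.01, -0.075], [0.0, -0.221, -0.975, 1.557], [0.0, 0.0, 0.0, 1.0]]
side [[499.1, 0.0, 315.1], [0.0, 499.1, 201.9], [0.0, 0.0, 1.0]] [[-0.909, -0.323, 0.263, 0.259], [-0.416, 0.716, -0.56, 0.727], [-0.007, -0.619, -0.786, 1.239], [0.0, 0.0, 0.0, 1.0]]
```

View pics/top0.png

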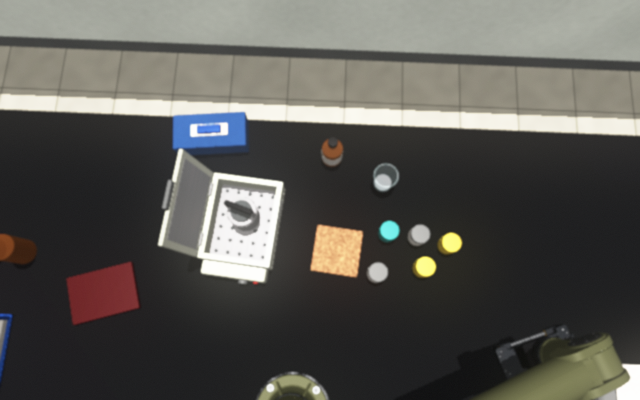

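View pics/side0.png

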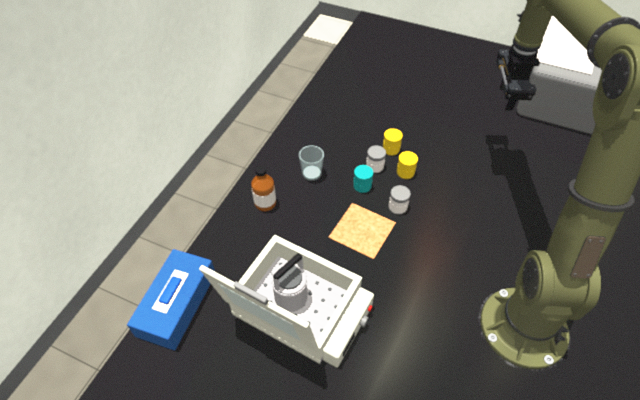

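Top view: the heater with canister is at about (240,220) and the cork mat at (337,251). The white, grey-capped jars are at (419,235) and (378,272). The turquoise lookalike is at (389,231), the yellow ones at (451,243) and (425,267), the bottle at (332,152) and the beaker at (385,178). The red mat at (103,293) is a decoy for the cork mat, and the orange bottle at the left edge is a decoy for the reagent. The side view matches, with white jars at (376,159) and (400,200) and nothing else white. One crop of each view will check the choice.

```bash
cat > h.py <<'E'
import numpy as np,cv2
from bench import ctrl
def cam(n):
    i=ctrl.get_image(n);return i["pixels"],i["camera_matrix"],i["cam_to_world"]
def ray(c,uv):
    _,K,T=c;d=T[:3,:3]@np.linalg.solve(K,[*uv,1.]);return T[:3,3],d/np.linalg.norm(d)
def plane(c,uv,z):
    o,d=ray(c,uv);return o+d*(z-o[2])/d[2]
def tri(*rays):
    A=sum(np.eye(3)-np.outer(d,d) for o,d in rays);b=sum((np.eye(3)-np.outer(d,d))@o for o,d in rays)
    p=np.linalg.solve(A,b);return p,max(np.linalg.norm(np.cross(p-o,d)) for o,d in rays)
def blobs(mask,amin=60):
    n,l,s,c=cv2.connectedComponentsWithStats(mask.astype(np.uint8));return [(c[i].round(1).tolist(),s[i].tolist()) for i in range(1,n) if s[i][4]>=amin]
E
python3 - <<'E'
from h import *
t=cam("top");s=cam("side")
def crop(c,x,y,w,h,k): return cv2.resize(c[0][y:y+h,x:x+w,::-1],None,fx=k,fy=k,interpolation=cv2.INTER_CUBIC)
a=crop(t,150,140,160,150,5/2*1.0) # 400x375
a=crop(t,155,145,135,140,3); b=crop(s,195,230,185,140,2.1)
top=np.zeros((600,800,3),np.uint8); top[:a.shape[0],:a.shape[1]]=a; top[:b.shape[0],410:410+min(390,b.shape[1])]=b[:,:390]
d=crop(s,340,120,90,100,1.7)
d=crop(s,340,120,80,100,1.75); e=crop(t,360,215,110,75,3.5)
top[300:300+e.shape[0],410:410+e.shape[1]]=e
top[430:430+d.shape[0],0:d.shape[1]]=d[:170]
cv2.imwrite("pics/c1.png",top)
for n,c in(("top",t),("side",s)):
    hsv=cv2.cvtColor(c[0],cv2.COLOR_RGB2HSV);H,S,V=cv2.split(hsv)
    print(n,"cork",blobs((H>8)&(H<22)&(S>90)&(V>150),300))
    print("grey/white",[b for b in blobs((S<60)&(V>90),60) if b[1][4]<2000])
    m=((H>8)&(H<22)&(S>90)&(V>150)).astype(np.uint8)
    k=max(cv2.findContours(m,0,2)[0],key=cv2.contourArea);r=cv2.minAreaRect(k);print(r);print([np.round(plane(c,p,.003)[:2],3).tolist() for p in cv2.boxPoints(r)],plane(c,r[0],.003))
E
```

```text
top cork [([336.5, 250.5], [311, 225, 52, 52, 2168])]
grey/white [([208.6, 130.1], [190, 122, 38, 15, 285]), ([331.2, 160.8], [322, 155, 20, 11, 102]), ([384.2, 178.0], [373, 163, 26, 28, 422]), ([418.8, 234.4], [408, 224, 23, 22, 369]), ([377.2, 271.8], [367, 262, 21, 21, 350]), ([1.9, 331.9], [0, 319, 7, 36, 138]), ([527.7, 338.5], [511, 332, 35, 14, 92]), ([625.6, 385.3], [592, 363, 48, 37, 816]), ([316.5, 387.4], [303, 375, 25, 25, 193]), ([270.6, 385.2], [261, 376, 21, 17, 126])]
((336.5543212890625, 250.50804138183594), (47.042118072509766, 46.492557525634766), 8.426969528198242)
[[0.429, -0.035], [0.58, -0.05], [0.564, -0.204], [0.413, -0.185]] [ 0.49582862 -0.11828759  0.003     ]
side cork []
grey/white [([624.7, 8.5], [601, 0, 39, 25, 566]), ([311.1, 161.0], [298, 145, 27, 35, 720]), ([375.8, 157.6], [366, 145, 20, 28, 427]), ([398.9, 199.0], [388, 185, 23, 29, 524]), ([264.1, 199.2], [251, 189, 25, 19, 266]), ([169.9, 291.9], [152, 269, 36, 44, 414]), ([400.4, 336.3], [376, 285, 47, 96, 1273]), ([503.0, 292.6], [499, 288, 9, 10, 68]), ([491.9, 337.2], [487, 333, 11, 10, 78]), ([548.4, 359.5], [544, 355, 10, 10, 82])]
((361.5, 229.50001525878906), (54.11284255981445, 43.37971878051758), 26.56505012512207)
[[0.583, -0.049], [0.587, -0.21], [0.416, -0.183], [0.422, -0.029]] [ 0.50060188 -0.11522381  0.003     ]
```

View pics/c1.png

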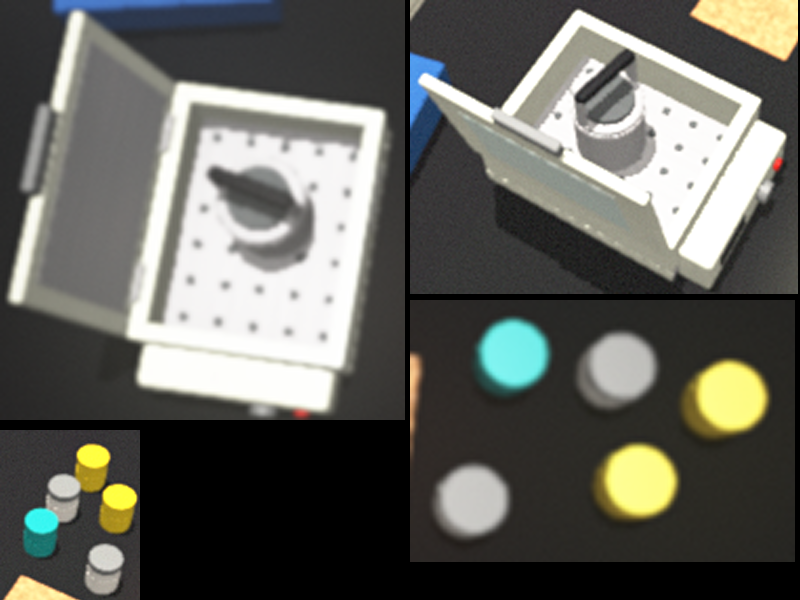

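The crop confirms the choice: two plain white jars with grey caps, at top (421,234) and (378,272), with one turquoise and two yellow decoys nearby. The black handle bar runs from about (225,202) to (253,213) in the top view.

Run:
```python
from h import *
t=cam("top");s=cam("side")
p4=lambda n,*a:print(n,np.round(a[0][0],4).tolist(),"res",round(a[0][1],4))
for n,a,b in(("jarA",(421.1,233.9),(376,151.4)),("jarB",(378.3,271.9),(400,193.1))): p4(n,tri(ray(t,a),ray(s,b)))
# rim
R=[plane(t,p,.098) for p in((213.3,172.3),(283.3,181.7),(271.7,268.3),(198.3,256.7))];print("rim",np.round(R,3).tolist(),np.mean(R,0),[round(np.linalg.norm(R[i]-R[i-1]),3) for i in range(4)])
e1=R[0]-R[3];print("xaxis deg",[round(np.degrees(np.arctan2(d[1],d[0])),1) for d in(R[0]-R[3],R[1]-R[2])],"yaxis-90",[round(np.degrees(np.arctan2(-d[0],d[1])),1) for d in(R[0]-R[1],R[3]-R[2])])
C={}
for n,c,(x,y,w,h) in(("top",t,(222,196,38,24)),("side",s,(268,250,40,40))):
    v=c[0][y:y+h,x:x+w].max(2);m=(v<60).astype(np.uint8)
    k=max(cv2.findContours(m,0,2)[0],key=cv2.contourArea);r=cv2.minAreaRect(k);r=((r[0][0]+x,r[0][1]+y),r[1],r[2]);B=cv2.boxPoints(r)
    L=[np.linalg.norm(B[1]-B[0]),np.linalg.norm(B[2]-B[1])]
    ends=((B[0]+B[3])/2,(B[1]+B[2])/2) if L[0]>L[1] else ((B[0]+B[1])/2,(B[2]+B[3])/2)
    ends=sorted(ends,key=lambda e:e[0]);C[n]=(r[0],ends);print(n,np.round(r[0],1),np.round(L,1),np.round(ends,1).tolist())
p4("bar c",tri(ray(t,C["top"][0]),ray(s,C["side"][0])))
for i in(0,1):
    p4("end",tri(ray(t,C["top"][1][i]),ray(s,C["side"][1][i])))
E2=[plane(t,e,.18)[:2] for e in C["top"][1]];d=E2[0]-E2[1];print("bar top@.18",E2,np.linalg.norm(d),np.degrees(np.arctan2(-d[0],d[1])))
E2=[plane(s,e,.18)[:2] for e in C["side"][1]];d=E2[0]-E2[1];print("bar side@.18",E2,np.linalg.norm(d),np.degrees(np.arctan2(-d[0],d[1])))
```

```text
jarA [0.5552, -0.3806, 0.0655] res 0.0029
jarB [0.4296, -0.2483, 0.0629] res 0.0019
rim [[0.715, 0.284, 0.098], [0.694, 0.06, 0.098], [0.421, 0.079, 0.098], [0.447, 0.305, 0.098]] [0.5694544  0.18218769 0.098     ] [np.float64(0.27), np.float64(0.225), np.float64(0.274), np.float64(0.227)]
xaxis deg [np.float64(-4.4), np.float64(-3.9)] yaxis-90 [np.float64(-5.4), np.float64(-6.4)]Traceback (most recent call last):
  File "<stdin>", line 11, in <module>
ValueError: max() iterable argument is empty
```

Run:
```python
from h import *
t=cam("top");s=cam("side")
p4=lambda n,*a:print(n,np.round(a[0][0],4).tolist(),"res",round(a[0][1],4))
C={}
for n,c,(x,y,w,h) in(("top",t,(220,195,40,26)),("side",s,(268,250,40,40))):
    v=c[0][y:y+h,x:x+w].max(2);print(n,np.percentile(v,[0,5,10,20,30]));m=(v<max(75,v.min()+35)).astype(np.uint8)
    k=max(cv2.findContours(m,0,2)[0],key=cv2.contourArea);r=cv2.minAreaRect(k);B=cv2.boxPoints(r)+[x,y]
    L=[np.linalg.norm(B[1]-B[0]),np.linalg.norm(B[2]-B[1])]
    ends=((B[0]+B[3])/2,(B[1]+B[2])/2) if L[0]<L[1] and 0 else (((B[0]+B[3])/2,(B[1]+B[2])/2) if L[0]>L[1] else ((B[0]+B[1])/2,(B[2]+B[3])/2))
    ends=sorted(ends,key=lambda e:e[0]);C[n]=(np.mean(B,0),ends);print(n,np.round(C[n][0],1),np.round(L,1),np.round(ends,1).tolist())
p4("bar c",tri(ray(t,C["top"][0]),ray(s,C["side"][0])))
for i in(0,1): p4("end",tri(ray(t,C["top"][1][i]),ray(s,C["side"][1][i])))
for n,c in(("top",t),("side",s)):
    q=[plane(c,e,.18)[:2] for e in C[n][1]];d=q[0]-q[1];print("bar@.18",n,np.round(q,3).tolist(),np.linalg.norm(d),np.degrees(np.arctan2(-d[0],d[1])))
    H,S,V=cv2.split(cv2.cvtColor(c[0],cv2.COLOR_RGB2HSV));m=((H>5)&(H<25)&(S>60)&(V>130)).astype(np.uint8)
    k=max(cv2.findContours(m,0,2)[0],key=cv2.contourArea);M=cv2.moments(k);print("mat",plane(c,(M["m10"]/M["m00"],M["m01"]/M["m00"]),.003))
```

```text
top [ 67.   72.   76.9  93.  121. ]
top [239.1 209.5] [ 9.5 31.7] [[224.3, 204.0], [254.0, 214.9]]
side [ 27.    56.95  64.    88.8  125.  ]
side [287.4 266.4] [34.1  6.4] [[275.0, 278.0], [299.9, 254.8]]
bar c [0.5883, 0.1796, 0.1734] res 0.0047
end [0.6007, 0.2238, 0.1787] res 0.0037
end [0.5752, 0.1349, 0.1703] res 0.0053
bar@.18 top [[0.597, 0.223], [0.568, 0.132]] 0.09468186522583032 -17.593966346510864
mat [ 0.49596225 -0.11777149  0.003     ]
bar@.18 side [[0.604, 0.225], [0.578, 0.14]] 0.08811834810731047 -17.43361555025851
mat [ 0.4981631  -0.11367149  0.003     ]
```

Checks: the rim measures 270 × 225 mm (should be 270 × 220), the bar is 90 mm long at z ≈ 0.175 (should be 0.18), the jar tops are at ≈ 0.065 (should be 0.07), and the mat centre is (0.497,-0.116). Everything is within reach. Moving up and toward the heater, then I'll refine with the wrist camera.

Call:
carry_out(
  steps=[
    [0,0,10,5,8,9,1],
    [0,0,52,27,41,10,1],
    [0,0,52,27,41,10,1],
    [0,0,52,27,41,10,1],
    [0,0,52,27,41,10,1],
    [0,0,52,27,41,10,1],
    [0,0,52,27,41,10,1],
    [0,0,52,27,41,10,1],
    [0,0,52,27,41,10,1],
    [0,0,52,27,41,10,1],
    [0,0,52,27,41,10,1],
    [0,0,52,27,41,10,1],
  ],
)

```text
time: 1.6
position: [0.5025, -0.195, 0.3231]
tool_rot: [2.522, 1.871, 0.001]
ft_force: [-0.1, -1.4, -0.9]
grip_width: 1.003
grip_force: 0.0
```

Call:
carry_out(
  steps=[
    [0,0,0,3,18,-1,1],
    [0,0,0,8,37.5,-2,1],
    [0,0,0,8,37.5,-2,1],
    [0,0,0,8,37.5,-2,1],
    [0,0,0,8,37.5,-2,1],
    [0,0,0,8,37.5,-2,1],
    [0,0,0,8,37.5,-2,1],
    [0,0,0,8,37.5,-2,1],
    [0,0,0,8,37.5,-2,1],
    [0,0,0,8,37.5,-2,1],
    [0,0,0,8,37.5,-2,1],
  ],
)

```text
time: 2.7
position: [0.582, 0.1742, 0.3022]
tool_rot: [2.531, 1.859, -0.002]
ft_force: [-0.1, -0.7, -0.2]
grip_width: 1.002
grip_force: 0.0
```

```bash
cat >> h.py <<'E'
from scipy.spatial.transform import Rotation as Ro
def wcam():
    s=ctrl.get_state();i=ctrl.get_image("wrist");W=np.eye(4);W[:3,:3]=Ro.from_rotvec(s["tool_rot"]).as_matrix();W[:3,3]=s["position"]
    return i["pixels"],i["camera_matrix"],W@i["T_tool_cam"]
def wray(c,uv):
    _,K,T=c;x=(uv[0]-K[0,2])/K[0,0];y=(uv[1]-K[1,2])/K[1,1];r=np.hypot(x,y)
    d=np.array([x/r*np.sin(r),y/r*np.sin(r),np.cos(r)]) if r>0 else np.array([0,0,1.]);return T[:3,3],T[:3,:3]@d
def wplane(c,uv,z):
    o,d=wray(c,uv);return o+d*(z-o[2])/d[2]
def st():
    s=ctrl.get_state();y=Ro.from_rotvec(s["tool_rot"]).as_matrix()
    print("t",round(s["time"],2),"p",np.round(s["position"],4),"yaw y",round(np.degrees(np.arctan2(y[1,1],y[0,1])),2),"zdir",np.round(y[:,2],3),"F",np.round(s["ft_force"],1),"w",round(s["grip_width"],3),"gf",round(s["grip_force"],1))
E
python3 - <<'E'
from h import *
st();c=wcam();print(np.round(c[1],1).tolist(),np.round(c[2],3).tolist());cv2.imwrite("pics/w1.png",c[0][:,:,::-1])
import pickle;pickle.dump(c,open("w1.pkl","wb"))
E
```

```text
t 2.7 p [0.582  0.1742 0.3022] yaw y -17.39 zdir [-0.    -0.002 -1.   ] F [-0.1 -0.7 -0.2] w 1.002 gf 0.0
[[309.7, 0.0, 314.2], [0.0, 309.7, 198.9], [0.0, 0.0, 1.0]] [[0.954, -0.285, -0.089, 0.606], [-0.298, -0.911, -0.285, 0.253], [0.0, 0.299, -0.954, 0.465], [0.0, 0.0, 0.0, 1.0]]
```

View pics/w1.png

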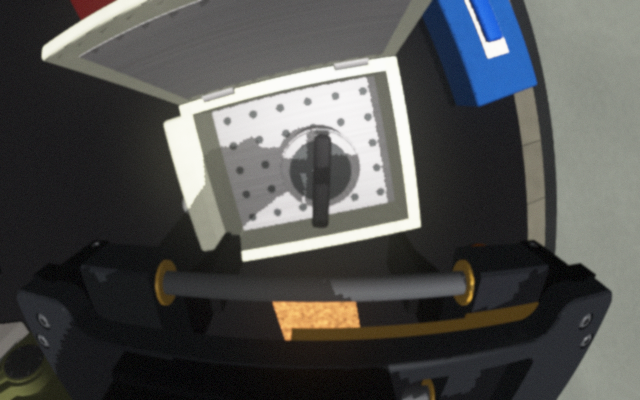

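The wrist view shows the canister centred in the chamber. The bar runs from about (322,135) to (320,226), vertical in the image, so the yaw matches.

Run:
```python
from h import *
import pickle;w=pickle.load(open("w1.pkl","rb"))
v=w[0][130:230,305:340].max(2);m=(v<70).astype(np.uint8)
k=max(cv2.findContours(m,0,2)[0],key=cv2.contourArea);x,y,ww,h=cv2.boundingRect(k);print(x+305,y+130,ww,h,cv2.minAreaRect(k))
a=(322,135);b=(320,227)
for z in(.168,.18,.188): p,q=wplane(w,a,z),wplane(w,b,z);d=p-q;print(z,np.round((p+q)/2,4),np.linalg.norm(d),np.degrees(np.arctan2(-d[0],d[1])))
t=cam("top");s=cam("side");i=(321,181)
print(tri(wray(w,i),ray(s,(287.4,266.4))),tri(wray(w,i),ray(t,(239.1,209.5))),tri(wray(w,i),ray(s,(287.4,266.4)),ray(t,(239.1,209.5))))
R=[wplane(w,p,.098) for p in((398,57),(421,227),(243,262),(180,104))];print(np.round(R,3).tolist(),np.mean(R,0))
print([round(np.degrees(np.arctan2(d[1],d[0])),1) for d in(R[0]-R[3],R[1]-R[2])],[round(np.degrees(np.arctan2(-d[0],d[1])),1) for d in(R[0]-R[1],R[3]-R[2])],[round(np.linalg.norm(R[i]-R[i-1]),3) for i in range(4)])
```

```text
307 135 33 93 ((18.0, 51.0), (92.0, 32.0), 90.0)
0.168 [0.5899 0.1784 0.168 ] 0.09470038074885981 -18.241591396610644
0.18 [0.5906 0.1814 0.18  ] 0.09087701964822474 -18.241591396610644
0.188 [0.591  0.1834 0.188 ] 0.08832811224780136 -18.241591396610673
(array([0.59112873, 0.18319359, 0.18024534]), np.float64(8.138673543510741e-05)) (array([0.58802689, 0.17980997, 0.1615735 ]), np.float64(0.0024251144235181202)) (array([0.589387  , 0.17995674, 0.17157269]), np.float64(0.005421887204822699))
[[0.72, 0.282, 0.098], [0.697, 0.063, 0.098], [0.452, 0.086, 0.098], [0.45, 0.311, 0.098]] [0.57935523 0.18563492 0.098     ]
[np.float64(-6.1), np.float64(-5.3)] [np.float64(-6.0), np.float64(0.5)] [np.float64(0.271), np.float64(0.22), np.float64(0.246), np.float64(0.225)]
```

Call:
carry_out(
  steps=[
    [0,0,0,0.8,0.5,-3,1],
    [0,0,0,0.8,0.5,-6,1],
    [0,0,0,0.8,0.5,-8,1],
    [0,0,0,0.8,0.5,-8,1],
    [0,0,0,0.8,0.5,-8,1],
  ],
)

```text
time: 3.35
position: [0.5896, 0.1816, 0.2233]
tool_rot: [2.529, 1.863, 0.0]
ft_force: [-1.1, 1.0, 0.4]
grip_width: 0.999
grip_force: 0.0
```

Aligned at (0.590, 0.182). Descending 6.3 cm and gripping.

Call:
carry_out(
  steps=[
    [0,0,0,0,0,-3,1],
    [0,0,0,0,0,-5,1],
    [0,0,0,0,0,-6.3,1],
    [0,0,0,0,0,-6.3,1],
    [0,0,0,0,0,-6.3,0],
    [0,0,0,0,0,-6.3,0],
    [0,0,0,0,0,-6.3,0],
    [0,0,0,0,0,-6.3,0],
    [0,0,0,0,0,-6.3,0],
    [0,0,0,0,0,-6.3,0],
    [0,0,0,0,0,-6.3,0],
  ],
  squeeze=40,
)

```text
time: 4.45
position: [0.5893, 0.1825, 0.1596]
tool_rot: [2.528, 1.865, 0.0]
ft_force: [0.3, -0.3, 0.7]
grip_width: 0.449
grip_force: 0.0
```

Call:
carry_out(
  steps=[
    [0,0,0,0,0,0,0],
    [0,0,0,0,0,0,0],
    [0,0,0,0,0,0,0],
    [0,0,0,0,0,0,0],
    [0,0,0,0,0,0,0],
    [0,0,0,0,0,0,0],
  ],
)

```text
time: 5.05
position: [0.5895, 0.1826, 0.1597]
tool_rot: [2.528, 1.865, 0.001]
ft_force: [1.7, 1.8, -0.2]
grip_width: 0.175
grip_force: 39.8
```

Call:
carry_out(
  steps=[
    [0,0,0,0,0,0.5,0],
    [0,0,0,0,0,2,0],
    [0,0,0,0,0,4,0],
    [0,0,0,0,0,7,0],
    [0,0,0,0,0,10,0],
    [0,0,0,0,0,13,0],
    [0,0,0,0,0,13,0],
  ],
)

```text
time: 5.75
position: [0.591, 0.1839, 0.295]
tool_rot: [2.525, 1.864, 0.012]
ft_force: [1.0, 1.5, -3.4]
grip_width: 0.177
grip_force: 39.8
```

Run:
```python
from h import *
st();c=wcam();s=cam("side")
o=np.hstack([cv2.resize(c[0],(400,250)),cv2.resize(s[0],(400,250))]);cv2.imwrite("pics/l1.png",o[:,:,::-1])
```

```text
t 5.75 p [0.591  0.1839 0.295 ] yaw y -17.14 zdir [ 0.008  0.002 -1.   ] F [ 1.   1.5 -3.4] w 0.177 gf 39.8
```

View pics/l1.png

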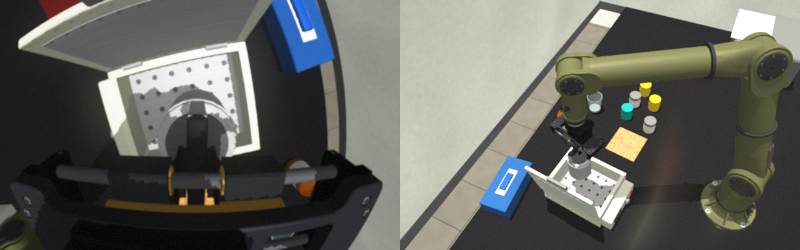

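The canister hangs upright from the handle, clear of the walls. Carrying it to the mat at (0.497, -0.116).

Call:
carry_out(
  steps=[
    [0,0,0,-0.6,-2,0,0],
    [0,0,0,-1.9,-6,0,0],
    [0,0,0,-3.1,-10,0,0],
    [0,0,0,-4.4,-14,0,0],
    [0,0,0,-5.6,-18,0,0],
    [0,0,0,-6.9,-22,0,0],
    [0,0,0,-8.1,-26,0,0],
    [0,0,0,-9,-29,0,0],
    [0,0,0,-9.4,-30,0,0],
    [0,0,0,-9.4,-30,0,0],
    [0,0,0,-9.4,-30,0,0],
  ],
)

```text
time: 6.95
position: [0.4951, -0.1157, 0.2885]
tool_rot: [-2.525, -1.866, -0.0]
ft_force: [0.2, -0.3, -4.0]
grip_width: 0.179
grip_force: 39.9
```

Call:
carry_out(
  steps=[
    [0,0,0,0,0,-3,0],
    [0,0,0,0,0,-6,0],
    [0,0,0,0,0,-9,0],
    [0,0,0,0,0,-11,0],
    [0,0,0,0,0,-12.5,0],
    [0,0,0,0,0,-12.5,0],
    [0,0,0,0,0,-12.5,0],
  ],
)

```text
time: 7.65
position: [0.4959, -0.1166, 0.1651]
tool_rot: [2.526, 1.867, 0.001]
ft_force: [0.1, 0.2, -4.3]
grip_width: 0.176
grip_force: 39.9
```

Run:
```python
from h import *
st();c=wcam();s=cam("side");t=cam("top")
z=np.zeros((550,800,3),np.uint8);z[:250,:400]=cv2.resize(c[0],(400,250));z[:250,400:]=cv2.resize(s[0][130:255,290:490],(400,250))
z[250:550,:400]=cv2.resize(t[0][200:290,290:410],(400,300));cv2.imwrite("pics/m1.png",z[:,:,::-1])
```

```text
t 7.65 p [ 0.4959 -0.1166  0.1651] yaw y -17.06 zdir [ 0.001  0.    -1.   ] F [ 0.1  0.2 -4.3] w 0.176 gf 39.9
```

View pics/m1.png

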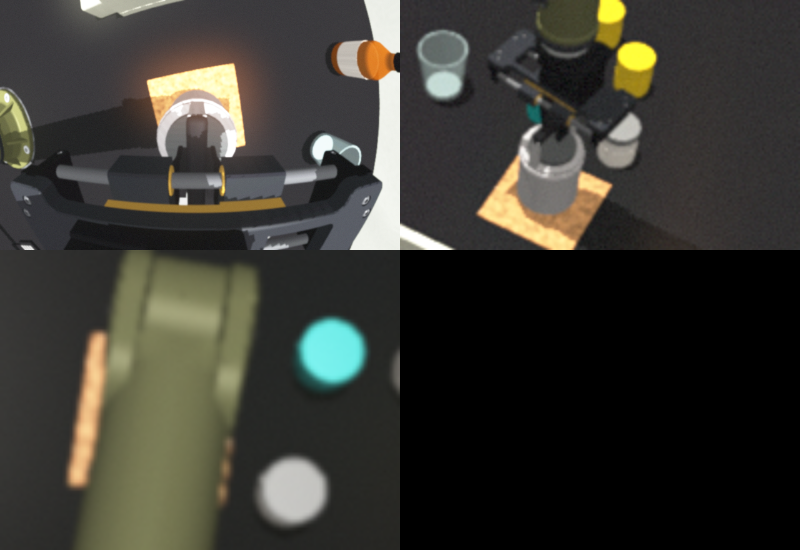

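The canister hangs centred over the cork, about 2 cm above it. Lowering slowly until it touches.

Call:
carry_out(
  steps=[
    [0,0,0,0,0,-0.8,0],
    [0,0,0,0,0,-1.5,0],
    [0,0,0,0,0,-1.9,0],
    [0,0,0,0,0,-2.1,0],
    [0,0,0,0,0,-2.1,0],
    [0,0,0,0,0,-2.1,0],
  ],
)

```text
time: 8.4
position: [0.4954, -0.1175, 0.1437]
tool_rot: [2.528, 1.865, 0.0]
ft_force: [-0.8, -0.1, -4.6]
grip_width: 0.179
grip_force: 39.9
```

Call:
carry_out(
  steps=[
    [0,0,0,0,0,-0.2,0],
    [0,0,0,0,0,-0.3,0],
    [0,0,0,0,0,-0.3,0],
    [0,0,0,0,0,-0.3,0],
  ],
)

```text
time: 8.8
position: [0.4969, -0.1174, 0.1423]
tool_rot: [2.525, 1.864, 0.004]
ft_force: [0.7, 1.0, 5.8]
grip_width: 0.178
grip_force: 39.9
```

Force reversed (−4.6 → +5.8 N), so it stands. Holding briefly, then opening and rising.

Call:
carry_out(
  steps=[
    [0,0,0,0,0,0.1,0],
    [0,0,0,0,0,0.1,0],
    [0,0,0,0,0,0.1,1],
    [0,0,0,0,0,0.1,1],
    [0,0,0,0,0,0.1,1],
    [0,0,0,0,0,0.1,1],
    [0,0,0,0,0,0.1,1],
    [0,0,0,0,0,0.1,1],
    [0,0,0,0,0,0.1,1],
    [0,0,0,0,0,0.1,1],
    [0,0,0,0,0,0.1,1],
    [0,0,0,0,0,0.1,1],
  ],
)

```text
time: 10.0
position: [0.4953, -0.1175, 0.1416]
tool_rot: [2.528, 1.865, 0.0]
ft_force: [-0.7, -0.1, -0.2]
grip_width: 0.969
grip_force: 0.0
```

Call:
carry_out(
  steps=[
    [0,0,0,0,0,2,1],
    [0,0,0,0,0,6,1],
    [0,0,0,0,0,10,1],
    [0,0,0,0,0,14,1],
    [0,0,0,0,0,16,1],
    [0,0,0,0,-5,16,1],
    [0,0,0,-2,-10,16,1],
    [0,0,0,-2,-10,16,1],
    [0,0,0,-2,-10,16,1],
  ],
)

```text
time: 10.9
position: [0.4744, -0.2193, 0.3013]
tool_rot: [-2.531, -1.859, 0.0]
ft_force: [0.8, 1.1, 0.5]
grip_width: 0.995
grip_force: 0.0
```

Run:
```python
from h import *
import pickle
st();c=wcam();pickle.dump(c,open("w2.pkl","wb"));s=cam("side")
pickle.dump(s,open("s2.pkl","wb"))
z=np.zeros((600,640,3),np.uint8);z[:400]=c[0];z[400:,:320]=cv2.resize(s[0][100:260,270:526],(320,200));cv2.imwrite("pics/j1.png",z[:,:,::-1])
```

```text
t 10.9 p [ 0.4744 -0.2193  0.3013] yaw y -17.41 zdir [-0.  0. -1.] F [0.8 1.1 0.5] w 0.995 gf 0.0
```

View pics/j1.png

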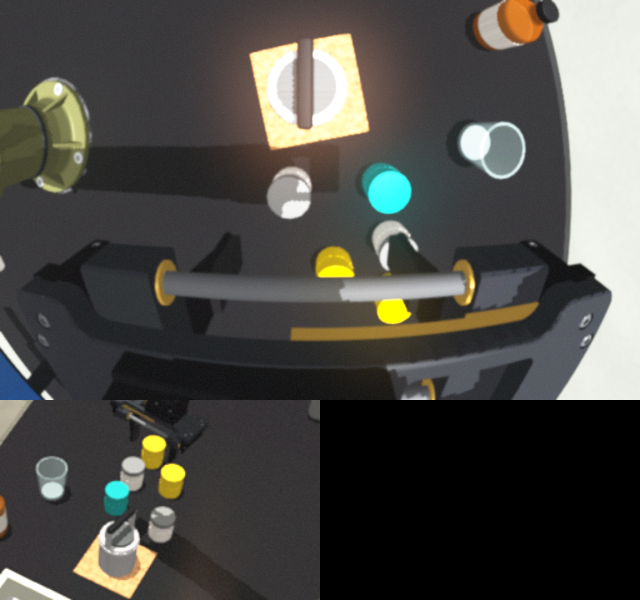

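The canister stands on the mat with its base inside the cork edges. Jar caps are at wrist (291,197) and (400,247), and at side (399,193) and (376,154). Locating all jars and decoys to pick the finger directions.

Run:
```python
from h import *
import pickle
w=pickle.load(open("w2.pkl","rb"));s=pickle.load(open("s2.pkl","rb"))
for n,a,b,t in(("B",(291,197),(398.8,192.8),(378.3,271.9)),("A",(400,247),(375.6,153.6),(421.1,233.9))):
    T=cam("top") if n=="B" else T
    print(n,np.round(wplane(w,a,.07),4),np.round(plane(s,b,.07),4),np.round(plane(T,t,.07),4),tri(wray(w,a),ray(s,b)),tri(wray(w,a),ray(s,b),ray(T,t)))
for n,a in(("turq",(390,190)),): print(n,wplane(w,a,.07))
c=((513-410)/3.5+360,(354-300)/3.5+215),((731-410)/3.5+360,(396-300)/3.5+215),((641-410)/3.5+360,(480-300)/3.5+215)
for q in c: print("decoy",np.round(plane(T,q,.07),4))
print("beaker",plane(T,(385,172),.09),"can handle",np.round(wplane(w,(305,83),.163),4))
```

```text
B [ 0.4331 -0.2457  0.07  ] [ 0.4342 -0.242   0.07  ] [ 0.4271 -0.2476  0.07  ] (array([ 0.4336569 , -0.24599755,  0.06628881]), np.float64(0.0013294326755809401)) (array([ 0.43159495, -0.24802983,  0.0625753 ]), np.float64(0.003914199536519225))
A [ 0.559  -0.3645  0.07  ] [ 0.5548 -0.3666  0.07  ] [ 0.5515 -0.3799  0.07  ] (array([ 0.55640706, -0.36387506,  0.07225054]), np.float64(0.002293249192527302)) (array([ 0.55903328, -0.38203578,  0.04895494]), np.float64(0.005947496565562543))
turq [ 0.56319223 -0.27602675  0.07      ]
decoy [ 0.5582 -0.2803  0.07  ]
decoy [ 0.5288 -0.4756  0.07  ]
decoy [ 0.4504 -0.3948  0.07  ]
beaker [ 0.74291811 -0.26112938  0.09      ] can handle [ 0.4967 -0.1169  0.163 ]
```

Jar B is at (0.432,-0.246) with its top at ≈0.066, and the views agree within 4 mm. Its neighbours are at least 13 cm away. Grasping with the current yaw.

Call:
carry_out(
  steps=[
    [0,0,0,-2,-1.5,-4,1],
    [0,0,0,-4.2,-2.7,-8,1],
    [0,0,0,-4.2,-2.7,-12,1],
    [0,0,0,-4.2,-2.7,-16,1],
    [0,0,0,-4.2,-2.7,-19,1],
    [0,0,0,-4.2,-2.7,-21,1],
    [0,0,0,-4.2,-2.7,-23,1],
    [0,0,0,-4.2,-2.7,-25,1],
    [0,0,0,-4.2,-2.7,-26.5,1],
    [0,0,0,-4.2,-2.7,-26.9,1],
    [0,0,0,-4.2,-2.7,-26.9,1],
  ],
)

```text
time: 12.15
position: [0.4336, -0.2432, 0.0324]
tool_rot: [-2.525, -1.867, -0.0]
ft_force: [0.6, 0.3, 0.5]
grip_width: 0.996
grip_force: 0.0
```

Call:
carry_out(
  steps=[
    [0,0,0,0,0,0,0],
    [0,0,0,0,0,0,0],
    [0,0,0,0,0,0,0],
    [0,0,0,0,0,0,0],
    [0,0,0,0,0,0,0],
    [0,0,0,0,0,0,0],
    [0,0,0,0,0,0,0],
    [0,0,0,0,0,0,0],
  ],
  squeeze=15,
)

```text
time: 12.95
position: [0.4331, -0.2446, 0.0328]
tool_rot: [-2.528, -1.865, 0.001]
ft_force: [-2.8, -0.0, 5.2]
grip_width: 0.662
grip_force: 15.0
```

Gripped, 57.6 mm wide as expected. Lifting clear of the canister handle and carrying to heater (+50, 0) mm, at world (0.622, 0.179).

Call:
carry_out(
  steps=[
    [0,0,0,0,0,1,0],
    [0,0,0,0,0,4,0],
    [0,0,0,0,0,8,0],
    [0,0,0,0,0,12,0],
    [0,0,0,0,0,16,0],
    [0,0,0,0,0,20,0],
    [0,0,0,0,0,24,0],
    [0,0,0,0,0,24,0],
  ],
)

```text
time: 13.75
position: [0.4363, -0.2456, 0.279]
tool_rot: [2.519, 1.859, 0.006]
ft_force: [-0.4, -0.3, -1.1]
grip_width: 0.662
grip_force: 15.0
```

Call:
carry_out(
  steps=[
    [0,0,2,2,4,0,0],
    [0,0,4,4,8.5,0,0],
    [0,0,6,6,13,0,0],
    [0,0,8,8,17.5,0,0],
    [0,0,10,10,22,0,0],
    [0,0,12,12,26.5,0,0],
    [0,0,12,14,31,0,0],
    [0,0,12,16,35.5,0,0],
    [0,0,12,17.8,39.5,0,0],
    [0,0,12,18.9,42.4,0,0],
    [0,0,12,18.9,42.4,0,0],
    [0,0,12,18.9,42.4,0,0],
  ],
)

```text
time: 14.95
position: [0.6217, 0.1804, 0.2714]
tool_rot: [-2.316, -2.121, 0.002]
ft_force: [0.7, -0.0, -1.2]
grip_width: 0.661
grip_force: 15.0
```

Run:
```python
from h import *
import pickle
st();c=wcam();pickle.dump(c,open("w3.pkl","wb"));cv2.imwrite("pics/w3.png",c[0][:,:,::-1])
```

```text
t 14.95 p [0.6217 0.1804 0.2714] yaw y -5.02 zdir [-0.002  0.    -1.   ] F [ 0.7 -0.  -1.2] w 0.661 gf 15.0
```

View pics/w3.png

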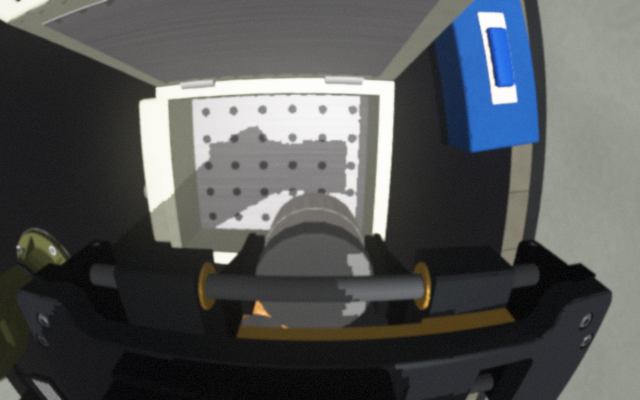

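The jar is held upright over the chamber. The hinge-side rim corners are at about (393,81) and (157,87). Rechecking the heater pose before descending.

Run:
```python
from h import *
import pickle
w=pickle.load(open("w3.pkl","rb"))
p,q=wplane(w,(393,81),.098),wplane(w,(157,87),.098);d=p-q;L=np.linalg.norm(d);ex=d/L;ey=np.array([-ex[1],ex[0],0]);print(p,q,L,np.degrees(np.arctan2(d[1],d[0])),"origin",(p+q)/2-.11*ey)
# plate holes grid on z=.02: extents
for u in((206,112),(352,111),(211,217),(348,193),(262,138)): print(np.round(wplane(w,u,.02),4))
```

```text
[0.71604723 0.28456281 0.098     ] [0.44882021 0.3099792  0.098     ] 0.26843300420445937 -5.433150167200948 origin [0.57201845 0.1877652  0.098     ]
[0.4794 0.2719 0.02  ]
[0.6775 0.2516 0.02  ]
[0.4615 0.1194 0.02  ]
[0.6647 0.1388 0.02  ]
[0.5541 0.2261 0.02  ]
```

The heater origin agrees at (0.572,0.187) with yaw −5.4°. Lowering.

Call:
carry_out(
  steps=[
    [0,0,0,0,0.2,-4,0],
    [0,0,0,0,0.2,-8,0],
    [0,0,0,0,0.2,-12,0],
    [0,0,0,0,0.2,-15,0],
    [0,0,0,0,0.2,-18,0],
    [0,0,0,0,0.2,-20,0],
    [0,0,0,0,0.2,-21,0],
    [0,0,0,0,0.2,-21,0],
    [0,0,0,0,0.2,-21,0],
  ],
)

```text
time: 15.9
position: [0.6231, 0.1809, 0.0637]
tool_rot: [2.32, 2.117, 0.002]
ft_force: [0.1, 0.7, -1.0]
grip_width: 0.658
grip_force: 15.0
```

Call:
carry_out(
  steps=[
    [0,0,0,0,0,-0.3,0],
    [0,0,0,0,0,-0.5,0],
    [0,0,0,0,0,-0.6,0],
    [0,0,0,0,0,-0.6,0],
  ],
)

```text
time: 16.3
position: [0.6222, 0.1816, 0.0567]
tool_rot: [2.319, 2.119, 0.0]
ft_force: [0.7, -0.1, -1.6]
grip_width: 0.66
grip_force: 15.0
```

Call:
carry_out(
  steps=[
    [0,0,0,0,0,-0.2,0],
    [0,0,0,0,0,-0.4,0],
    [0,0,0,0,0,-0.4,0],
  ],
)

```text
time: 16.6
position: [0.6224, 0.1816, 0.0529]
tool_rot: [2.319, 2.119, 0.0]
ft_force: [-0.1, 0.2, 1.5]
grip_width: 0.659
grip_force: 15.0
```

Contact (force reversed). Releasing to 0.85 and rising, then over toward jar A for a clear look.

Call:
carry_out(
  steps=[
    [0,0,0,0,0,0,0.85],
    [0,0,0,0,0,0,0.85],
    [0,0,0,0,0,0,0.85],
    [0,0,0,0,0,0,0.85],
    [0,0,0,0,0,0,0.85],
    [0,0,0,0,0,0,0.85],
  ],
)

```text
time: 17.2
position: [0.6223, 0.1815, 0.0526]
tool_rot: [2.319, 2.119, 0.0]
ft_force: [-0.6, 0.2, 0.4]
grip_width: 0.846
grip_force: 0.0
```

Call:
carry_out(
  steps=[
    [0,0,0,0,0,2,0.85],
    [0,0,0,0,0,6,0.85],
    [0,0,0,0,0,10,0.85],
    [0,0,0,0,0,14,0.85],
    [0,0,0,0,0,18,0.85],
    [0,0,0,0,0,22,1],
    [0,0,0,0,-4,25,1],
    [0,0,0,0,-9,25,1],
    [0,0,0,0,-14,25,1],
    [0,0,0,0,-19,25,1],
    [0,0,0,0,-24,25,1],
    [0,0,0,0,-29,25,1],
  ],
)

```text
time: 18.4
position: [0.6219, -0.1105, 0.3029]
tool_rot: [2.318, 2.119, 0.0]
ft_force: [1.0, -0.4, -0.5]
grip_width: 1.001
grip_force: 0.0
```

Call:
carry_out(
  steps=[
    [0,0,-8,-2,-5,0,1],
    [0,0,-16,-4,-10,0,1],
    [0,0,-24,-6,-15,0,1],
    [0,0,-32,-6.5,-20,0,1],
    [0,0,-36,-6.5,-25,0,1],
    [0,0,-36,-6.5,-28,0,1],
    [0,0,-36,-6.5,-28,0,1],
    [0,0,-36,-6.5,-28,0,1],
  ],
)

```text
time: 19.2
position: [0.5568, -0.3894, 0.3017]
tool_rot: [-2.86, -1.295, 0.0]
ft_force: [0.1, 0.2, 0.7]
grip_width: 0.994
grip_force: 0.0
```

Run:
```python
from h import *
import pickle
st();c=wcam();pickle.dump(c,open("w4.pkl","wb"));s=cam("side");t=cam("top");pickle.dump((s,t),open("st4.pkl","wb"))
z=np.zeros((600,800,3),np.uint8);z[:400,:640]=c[0];z[400:,:320]=cv2.resize(s[0][100:260,270:526],(320,200));z[400:,320:640]=cv2.resize(s[0][220:380,190:446],(320,200));cv2.imwrite("pics/w4.png",z[:,:,::-1])
```

```text
t 19.2 p [ 0.5568 -0.3894  0.3017] yaw y -41.28 zdir [-0.001  0.001 -1.   ] F [0.1 0.2 0.7] w 0.994 gf 0.0
```

View pics/w4.png

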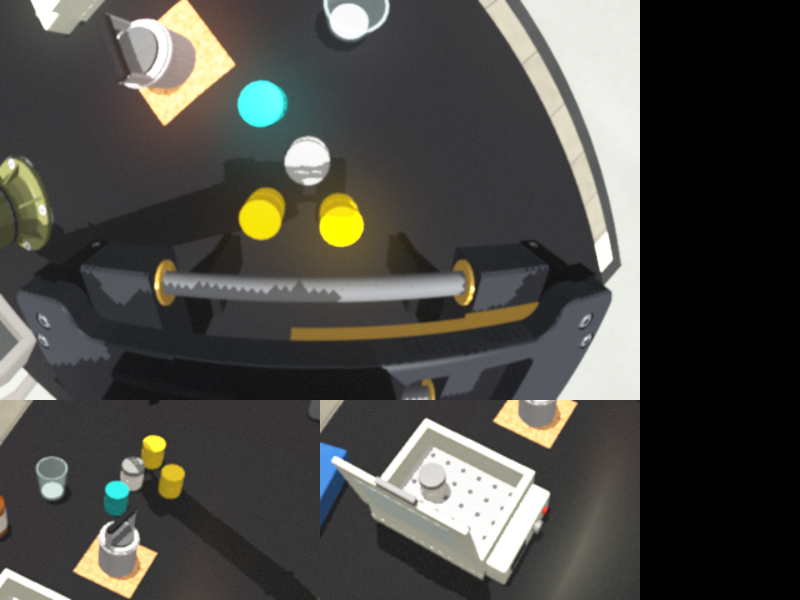

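The first jar stands on the plate and the canister on the mat. Jar A is in clear view at wrist (307,161), between turquoise (262,104) and the yellows (263,214) and (341,220).

Run:
```python
from h import *
import pickle
w=pickle.load(open("w4.pkl","rb"));s,t=pickle.load(open("st4.pkl","rb"))
def circ(im,x,y,W,H,f):
    a=im[y:y+H,x:x+W];h=cv2.cvtColor(a,cv2.COLOR_RGB2HSV);m=f(h).astype(np.uint8);k=max(cv2.findContours(m,0,2)[0],key=cv2.contourArea);c,r=cv2.minEnclosingCircle(k);return (c[0]+x,c[1]+y),r
wm=lambda h:(h[...,1]<70)&(h[...,2]>90)
c,r=circ(w[0],275,125,70,70,wm);print("wrist",c,r)
for z in(.04,.07):print(z,np.round(wplane(w,c,z),4))
su=(132/1.25+270,(466-400)/1.25+100);print(su,np.round(plane(s,su,.07),4),tri(wray(w,c),ray(s,su)))
ye=lambda h:(h[...,0]>20)&(h[...,0]<35)&(h[...,1]>120)&(h[...,2]>90)
for b in((235,180,60,65),(315,190,60,60)):
    q,r=circ(w[0],*b,ye);print("yel",q,r,np.round(wplane(w,q,.05),3))
q,r=circ(w[0],230,75,65,60,lambda h:(h[...,0]>80)&(h[...,0]<100)&(h[...,1]>120));print("turq",q,r,np.round(wplane(w,q,.05),3))
print("can handle",np.round(wplane(w,(127,50),.163),3))
```

```text
wrist (307.5, 160.42156982421875) 25.81688117980957
0.04 [ 0.5532 -0.378   0.04  ]
0.07 [ 0.5572 -0.3745  0.07  ]
(375.6, 152.8) [ 0.556  -0.3699  0.07  ] (array([ 0.5569173 , -0.37487737,  0.06498993]), np.float64(0.0004236882519167759))
yel (263.02941131591797, 213.32352828979492) 27.56584358215332 [ 0.456 -0.392  0.05 ]
yel (340.0, 219.5) 27.95094871520996 [ 0.533 -0.472  0.05 ]
turq (262.19565200805664, 103.58695602416992) 25.42586898803711 [ 0.561 -0.278  0.05 ]
can handle [ 0.507 -0.137  0.163]
```

Jar A is at (0.556,-0.375) with its top at 0.065. Finger tips at a −41° axis clear every decoy by more than 40 mm. Descending.

Call:
carry_out(
  steps=[
    [0,0,0,-0.1,1.4,-4,1],
    [0,0,0,-0.1,1.4,-8,1],
    [0,0,0,-0.1,1.4,-12,1],
    [0,0,0,-0.1,1.4,-16,1],
    [0,0,0,-0.1,1.4,-19,1],
    [0,0,0,-0.1,1.4,-21,1],
    [0,0,0,-0.1,1.4,-23,1],
    [0,0,0,-0.1,1.4,-25,1],
    [0,0,0,-0.1,1.4,-26.5,1],
    [0,0,0,-0.1,1.4,-26.9,1],
    [0,0,0,-0.1,1.4,-26.9,1],
  ],
)

```text
time: 20.45
position: [0.5564, -0.3738, 0.0335]
tool_rot: [-2.859, -1.3, 0.0]
ft_force: [-0.7, -0.5, 0.6]
grip_width: 1.0
grip_force: 0.0
```

Call:
carry_out(
  steps=[
    [0,0,0,0,0,0,0],
    [0,0,0,0,0,0,0],
    [0,0,0,0,0,0,0],
    [0,0,0,0,0,0,0],
    [0,0,0,0,0,0,0],
    [0,0,0,0,0,0,0],
    [0,0,0,0,0,0,0],
    [0,0,0,0,0,0,0],
  ],
  squeeze=15,
)

```text
time: 21.25
position: [0.5564, -0.3747, 0.034]
tool_rot: [2.86, 1.299, 0.0]
ft_force: [-0.5, 0.5, 3.0]
grip_width: 0.664
grip_force: 15.0
```

Call:
carry_out(
  steps=[
    [0,0,0,0,0,1,0],
    [0,0,0,0,0,4,0],
    [0,0,0,0,0,8,0],
    [0,0,0,0,0,12,0],
    [0,0,0,0,0,16,0],
    [0,0,0,0,0,20,0],
    [0,0,0,0,0,24,0],
    [0,0,0,0,0,24,0],
  ],
)

```text
time: 22.05
position: [0.5589, -0.3752, 0.2812]
tool_rot: [2.852, 1.295, 0.01]
ft_force: [0.8, -0.7, -0.5]
grip_width: 0.661
grip_force: 15.0
```

Call:
carry_out(
  steps=[
    [0,0,3,0,3,0,0],
    [0,0,8,0,7.5,0,0],
    [0,0,12,0,12,0,0],
    [0,0,16,0,16.5,0,0],
    [0,0,20,0,21,0,0],
    [0,0,24,-1,25.5,0,0],
    [0,0,28,-1.5,30,0,0],
    [0,0,32,-2,34.5,0,0],
    [0,0,36,-2.5,39,0,0],
    [0,0,36,-3,43.5,0,0],
    [0,0,36,-3.4,47,0,0],
    [0,0,36,-3.4,49,0,0],
  ],
)

```text
time: 23.25
position: [0.5205, 0.1198, 0.2735]
tool_rot: [-2.313, -2.125, -0.0]
ft_force: [0.0, 0.4, -1.7]
grip_width: 0.66
grip_force: 15.0
```

```bash
python3 -c "
from h import *
st()"
```

```text
t 23.25 p [0.5205 0.1198 0.2735] yaw y -4.85 zdir [-0.  0. -1.] F [ 0.   0.4 -1.7] w 0.66 gf 15.0
```

Call:
carry_out(
  steps=[
    [0,0,0,0,4,0,0],
    [0,0,0,0,7.6,0,0],
    [0,0,0,0,7.6,-4,0],
    [0,0,0,0,7.6,-8,0],
    [0,0,0,0,7.6,-12,0],
    [0,0,0,0,7.6,-15,0],
    [0,0,0,0,7.6,-18,0],
    [0,0,0,0,7.6,-20,0],
    [0,0,0,0,7.6,-21,0],
    [0,0,0,0,7.6,-21,0],
    [0,0,0,0,7.6,-21,0],
  ],
)

```text
time: 24.35
position: [0.5227, 0.1919, 0.0644]
tool_rot: [2.319, 2.119, 0.002]
ft_force: [1.3, 1.0, -0.8]
grip_width: 0.668
grip_force: 15.0
```

Call:
carry_out(
  steps=[
    [0,0,0,0,0,-0.3,0],
    [0,0,0,0,0,-0.5,0],
    [0,0,0,0,0,-0.7,0],
    [0,0,0,0,0,-0.7,0],
  ],
)

```text
time: 24.75
position: [0.5222, 0.1914, 0.0566]
tool_rot: [2.319, 2.119, -0.0]
ft_force: [0.5, 0.2, -1.2]
grip_width: 0.665
grip_force: 15.0
```

Call:
carry_out(
  steps=[
    [0,0,0,0,0,-0.2,0],
    [0,0,0,0,0,-0.4,0],
    [0,0,0,0,0,-0.4,0],
  ],
)

```text
time: 25.05
position: [0.5225, 0.1915, 0.0538]
tool_rot: [2.318, 2.119, -0.001]
ft_force: [-3.2, -1.5, 8.5]
grip_width: 0.665
grip_force: 15.0
```

Contact. Releasing and rising high above the cover edge, with a check before closing.

Call:
carry_out(
  steps=[
    [0,0,0,0,0,0.1,0.85],
    [0,0,0,0,0,0.1,0.85],
    [0,0,0,0,0,0.1,0.85],
    [0,0,0,0,0,0.1,0.85],
    [0,0,0,0,0,0.1,0.85],
    [0,0,0,0,0,0.1,0.85],
  ],
)

```text
time: 25.65
position: [0.5222, 0.1915, 0.0535]
tool_rot: [-2.319, -2.119, 0.0]
ft_force: [-0.5, -0.6, 0.5]
grip_width: 0.852
grip_force: 0.0
```

Call:
carry_out(
  steps=[
    [0,0,0,0,0,2,0.85],
    [0,0,0,0,0,6,0.85],
    [0,0,0,0,0,10,0.85],
    [0,0,0,0,0,14,0.85],
    [0,0,0,0,0,18,0.85],
    [0,0,0,0,0,22,0.5],
    [0,0,0,0,0,26,0],
    [0,0,0,0,0,30,0],
    [0,0,0,0,0,34,0],
    [0,0,0,0,0,37,0],
    [0,0,0,0,0,37,0],
    [0,0,0,0,0,37,0],
  ],
)

```text
time: 26.85
position: [0.5223, 0.1918, 0.4237]
tool_rot: [2.318, 2.12, 0.001]
ft_force: [-0.3, -0.2, -0.3]
grip_width: 0.298
grip_force: 0.0
```

Run:
```python
from h import *
st();c=wcam();s=cam("side");t=cam("top")
z=np.zeros((600,800,3),np.uint8);z[:250,:400]=cv2.resize(c[0],(400,250));z[:250,400:]=cv2.resize(s[0][100:262,270:529],(400,250))
z[250:550,:400]=cv2.resize(s[0][210:380,170:397],(400,300));z[250:550,400:]=cv2.resize(t[0][140:305,150:370],(400,300));cv2.imwrite("pics/k1.png",z[:,:,::-1])
```

```text
t 26.85 p [0.5223 0.1918 0.4237] yaw y -5.13 zdir [ 0.001  0.    -1.   ] F [-0.3 -0.2 -0.3] w 0.298 gf 0.0
```

View pics/k1.png

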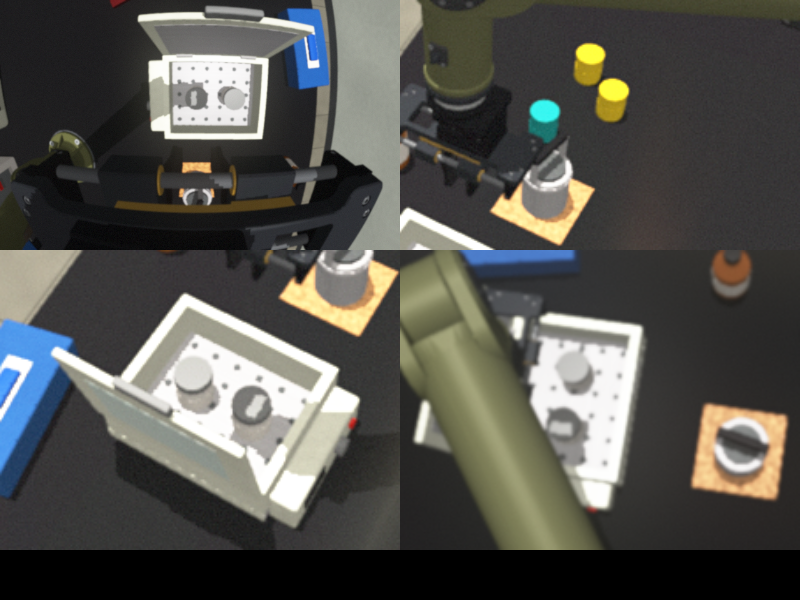

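Both jars stand upright on the plate, the canister is on the mat, and no white jar is left on the bench. Working out the closing arc in world shifts.

Run:
```python
import numpy as np
for th in [1.9]+list(np.arange(1.85,-0.01,-.1)):
    f=.012+.010*np.sin(th)
    r=.2; y=.11-r*np.cos(th)+f*np.sin(th); z=.098+r*np.sin(th)+f*np.cos(th)
    if th>1.57: # finger side meets tab edge, r .241
        y=.11-.241*np.cos(th)+.012*np.sin(th)+.010; z=.298
    print(round(th,2),"world",np.round([(.572+.0958*y)*100,(.187+.9954*y)*100,z*100],1))
```

```text
1.9 world [59.2 39.5 29.8]
1.85 world [59.1 38.4 29.8]
1.75 world [58.9 36.1 29.8]
1.65 world [58.6 33.7 29.8]
1.55 world [58.4 31.4 29.8]
1.45 world [58.2 29.4 29.9]
1.35 world [58.  27.4 29.8]
1.25 world [57.8 25.4 29.5]
1.15 world [57.7 23.4 28.9]
1.05 world [57.5 21.5 28.2]
0.95 world [57.3 19.7 27.2]
0.85 world [57.1 18.  26.1]
0.75 world [57.  16.4 24.8]
0.65 world [56.8 14.9 23.3]
0.55 world [56.7 13.6 21.7]
0.45 world [56.6 12.4 20. ]
0.35 world [56.5 11.5 18.1]
0.25 world [56.4 10.7 16.2]
0.15 world [56.4 10.2 14.1]
0.05 world [56.3  9.8 12. ]
```

Call:
carry_out(
  steps=[
    [0,0,0,1.4,4.5,0,0],
    [0,0,0,2.8,9,0,0],
    [0,0,0,4.2,13.5,0,0],
    [0,0,0,5.6,18,0,0],
    [0,0,0,7,22.5,0,0],
    [0,0,0,7.5,25,0,0],
    [0,0,0,7.5,25,0,0],
    [0,0,0,7.5,25,0,0],
  ],
)

```text
time: 27.8
position: [0.5968, 0.442, 0.4219]
tool_rot: [2.317, 2.121, -0.004]
ft_force: [-0.2, -0.4, 0.7]
grip_width: 0.01
grip_force: 0.0
```

Behind the cover. Lowering, then approaching the tab.

Call:
carry_out(
  steps=[
    [0,0,0,0,0,-4,0],
    [0,0,0,0,0,-8,0],
    [0,0,0,0,0,-11,0],
    [0,0,0,0,0,-12.4,0],
    [0,0,0,0,0,-12.4,0],
    [0,0,0,-0.2,-1,-12.4,0],
    [0,0,0,-0.3,-2,-12.4,0],
    [0,0,0,-0.4,-3,-12.4,0],
    [0,0,0,-0.5,-4,-12.4,0],
  ],
)

```text
time: 28.7
position: [0.5925, 0.4006, 0.301]
tool_rot: [2.319, 2.118, 0.003]
ft_force: [-0.2, 0.1, 1.0]
grip_width: 0.004
grip_force: 0.0
```

Call:
carry_out(
  steps=[
    [0,0,0,-0.1,-1,0,0],
    [0,0,0,-0.2,-2,0,0],
    [0,0,0,-0.3,-3,0,0],
    [0,0,0,-0.4,-4,0,0],
  ],
)

```text
time: 29.1
position: [0.5882, 0.3608, 0.2996]
tool_rot: [-2.319, -2.119, -0.001]
ft_force: [0.9, 3.0, 2.4]
grip_width: 0.002
grip_force: 1.7
```

Run:
```python
from h import *
st();c=wcam();s=cam("side")
z=np.zeros((400,800,3),np.uint8);z[:250,:400]=cv2.resize(c[0],(400,250));z[:300,400:]=cv2.resize(s[0][210:380,170:397],(400,300));cv2.imwrite("pics/v1.png",z[:,:,::-1])
```

```text
t 29.1 p [0.5882 0.3608 0.2996] yaw y -5.16 zdir [ 0.  0. -1.] F [0.9 3.  2.4] w 0.002 gf 1.7
```

View pics/v1.png

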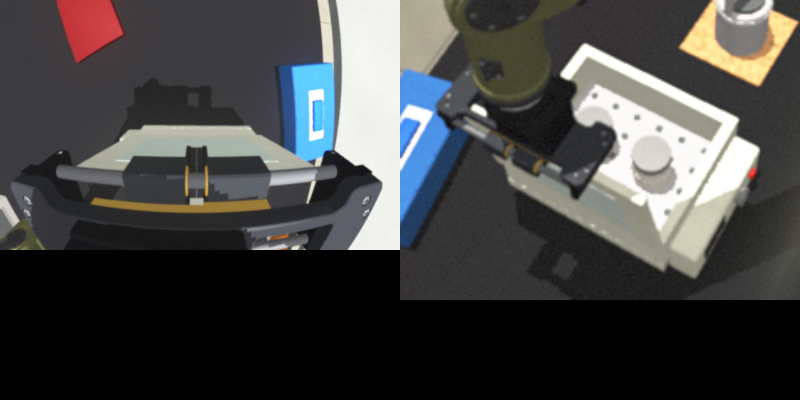

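The fingers are on the outer face (about 3 N) and the cover is turning. Following the arc in 1 cm rows (≈0.45 rad/s).

Call:
carry_out(
  steps=[
    [0,0,0,-0.1,-1,0,0],
    [0,0,0,-0.2,-2,0,0],
    [0,0,0,-0.3,-3,0,0],
    [0,0,0,-0.4,-4,0,0],
    [0,0,0,-0.5,-5,0,0],
    [0,0,0,-0.6,-6,0,0],
    [0,0,0,-0.7,-7,0,0],
    [0,0,0,-0.8,-8,-0.1,0],
    [0,0,0,-0.9,-9,-0.2,0],
    [0,0,0,-1,-10,-0.3,0],
    [0,0,0,-1,-11,-0.5,0],
    [0,0,0,-1.1,-12,-0.8,0],
  ],
)

```text
time: 30.4
position: [0.5769, 0.2407, 0.2914]
tool_rot: [-2.319, -2.119, 0.001]
ft_force: [0.4, 2.9, -0.4]
grip_width: 0.002
grip_force: 1.2
```

Call:
carry_out(
  steps=[
    [0,0,0,-0.1,-0.9,-0.3,0],
    [0,0,0,-0.2,-1.8,-0.6,0],
    [0,0,0,-0.2,-2.7,-1,0],
    [0,0,0,-0.3,-3.6,-1.5,0],
    [0,0,0,-0.4,-4.4,-2,0],
    [0,0,0,-0.5,-5.3,-2.5,0],
    [0,0,0,-0.6,-6.1,-3,0],
    [0,0,0,-0.7,-6.9,-3.6,0],
    [0,0,0,-0.7,-7.7,-4.3,0],
    [0,0,0,-0.8,-8.5,-5,0],
    [0,0,0,-0.9,-9.2,-5.8,0],
    [0,0,0,-0.9,-9.8,-6.6,0],
  ],
)

```text
time: 31.6
position: [0.568, 0.1424, 0.2249]
tool_rot: [2.319, 2.118, -0.001]
ft_force: [-1.2, 0.2, 1.5]
grip_width: 0.004
grip_force: 0.8
```

Call:
carry_out(
  steps=[
    [0,0,0,-0.1,-0.6,-0.8,0],
    [0,0,0,-0.2,-1.2,-1.6,0],
    [0,0,0,-0.2,-1.8,-2.5,0],
    [0,0,0,-0.3,-2.3,-3.4,0],
    [0,0,0,-0.3,-2.7,-4.4,0],
    [0,0,0,-0.4,-3.1,-5.3,0],
    [0,0,0,-0.4,-3.5,-6.3,0],
    [0,0,0,-0.4,-3.8,-7.3,0],
    [0,0,0,-0.5,-4,-8.3,0],
    [0,0,0,-0.5,-4.2,-9.3,0],
    [0,0,0,-0.5,-4.4,-10.3,0],
    [0,0,0,-0.5,-4.4,-10.8,0],
  ],
)

```text
time: 32.8
position: [0.5628, 0.0989, 0.1163]
tool_rot: [-2.319, -2.119, 0.002]
ft_force: [-0.6, -0.0, 0.6]
grip_width: 0.005
grip_force: 0.5
```

Call:
carry_out(
  steps=[
    [0,0,0,0,0,-0.3,0],
    [0,0,0,0,0,-0.6,0],
    [0,0,0,0,0,-0.6,0],
  ],
)

```text
time: 33.1
position: [0.5632, 0.0996, 0.1113]
tool_rot: [-2.319, -2.119, 0.0]
ft_force: [-0.2, -0.8, 0.4]
grip_width: 0.005
grip_force: 0.0
```

Call:
carry_out(
  steps=[
    [0,0,0,0,0,-0.2,0],
    [0,0,0,0,0,-0.4,0],
    [0,0,0,0,0,-0.4,0],
    [0,0,0,0,0,-0.4,0],
  ],
)

```text
time: 33.5
position: [0.5636, 0.0998, 0.1103]
tool_rot: [2.318, 2.118, -0.001]
ft_force: [-5.6, -1.9, 15.9]
grip_width: 0.004
grip_force: 8.1
```

Run:
```python
from h import *
st();c=wcam();s=cam("side")
z=np.zeros((300,800,3),np.uint8);z[:250,:400]=cv2.resize(c[0],(400,250));z[:300,400:]=cv2.resize(s[0][210:380,170:397],(400,300));cv2.imwrite("pics/v2.png",z[:,:,::-1])
```

```text
t 33.5 p [0.5636 0.0998 0.1103] yaw y -5.15 zdir [ 0.001 -0.001 -1.   ] F [-5.6 -1.9 15.9] w 0.004 gf 8.1
```

View pics/v2.png

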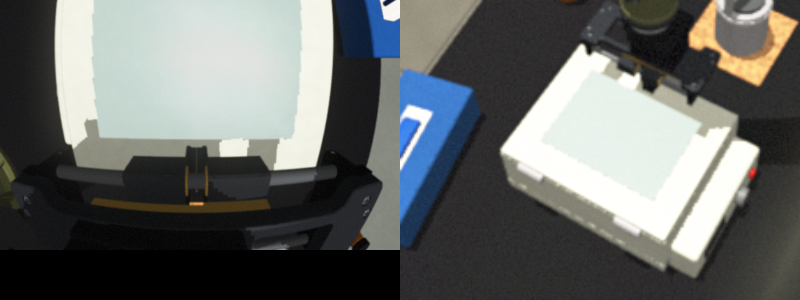

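The cover is flat on the box: a 16 N stop at z = 0.110, exactly 98+12 mm. Retreating straight up.

Call:
carry_out(
  steps=[
    [0,0,0,0,0,1,0],
    [0,0,0,0,0,4,0],
    [0,0,0,0,0,8,0],
    [0,0,0,0,0,12,0],
    [0,0,0,0,0,15,0],
    [0,0,0,0,0,15,0],
    [0,0,0,0,0,15,0],
    [0,0,0,0,0,15,0],
  ],
)

```text
time: 34.4
position: [0.5626, 0.0992, 0.2563]
tool_rot: [-2.318, -2.119, 0.003]
ft_force: [0.1, 0.2, -1.4]
grip_width: 0.003
grip_force: 0.0
```

Run:
```python
from h import *
st();print(ctrl.close_job())
```

```text
t 34.4 p [0.5626 0.0992 0.2563] yaw y -5.15 zdir [-0.002 -0.    -1.   ] F [ 0.1  0.2 -1.4] w 0.003 gf 0.0
the job is handed in; nothing more can be done
None
```

The job is handed in at 34 s, with no verdict returned: the canister stands on the cork mat, both white jars were upright on the heater's plate when last seen before closing, and the cover is shut on its stop.

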